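Uncap the opened gas bottle, whichever way its thread runs

TASK

Two refill gas bottles stand clamped on the counter mat, a fuel-gas bottle with a left-hand cap thread and a carbon-dioxide bottle with an ordinary one, and nothing on them tells which is which: unscrew the cap from the bottle whose white seal strap is torn off, trying it both ways to feel how it loosens, and lift it straight off once it is free of its thread. Finish while still holding the cap in the gripper, upright and straight above its own bottle, at least 5 cm higher than it sat (but no more than 15 cm), so that the bare valve can be looked at. Leave the cap of the sealed bottle alone and do not push the other things on the counter about.

Things in the scene. Friction and masses are not known exactly. Their poses are not given: they have to be found in the camera images.
- bottle_left: the left one of two alike refill gas bottles, bare metal, 80 mm in diameter, shoulder ending 143 mm above the mat; upright and clamped immovably in a dark round stand (110 mm across at the foot, 46 mm high). Origin on the bottle's axis at the height of the mat top (z = 0), z axis up. Centres of the two bottles are at least 160 mm apart.
- bottle_right: the right one of two alike refill gas bottles, bare metal, 80 mm in diameter, shoulder ending 143 mm above the mat; upright and clamped immovably in a dark round stand (110 mm across at the foot, 46 mm high). Origin on the bottle's axis at the height of the mat top (z = 0), z axis up. Centres of the two bottles are at least 160 mm apart.
- cap_left: black ribbed round screw cap over the valve of bottle_left, 44 mm in diameter, 50 mm high, 70 g (0.7 to 1.4 times that), loose; grip it across its diameter, at any yaw, in its upper half. Origin at the centre of its lower rim, z axis up along its axis. Closed, its rim stands 148 mm and its top 198 mm above the mat. It sits finger-tight; see the thread points.
- cap_right: black ribbed round screw cap over the valve of bottle_right, 44 mm in diameter, 50 mm high, 70 g (0.7 to 1.4 times that), loose; grip it across its diameter, at any yaw, in its upper half. Origin at the centre of its lower rim, z axis up along its axis. Closed, its rim stands 148 mm and its top 198 mm above the mat. It sits finger-tight; see the thread points.
- thread_left (a point): seat of cap_left, on the bottle's axis 148 mm up. Coarse thread, right-hand on one bottle (loosens anticlockwise from above), left-hand on the other; which is hidden and changes. Wrong way: hard stop within 10 degrees. Right way: turns almost freely, need not rise, free after 60 degrees, next stop near 115. Then it lifts straight up off the neck, 33 mm wide, 23 mm tall.
- thread_right (a point): seat of cap_right, on the bottle's axis 148 mm up. Coarse thread, right-hand on one bottle (loosens anticlockwise from above), left-hand on the other; which is hidden and changes. Wrong way: hard stop within 10 degrees. Right way: turns almost freely, need not rise, free after 60 degrees, next stop near 115. Then it lifts straight up off the neck, 33 mm wide, 23 mm tall.
- whole_seal: unbroken white plastic seal on the bottle that must be left alone: a ring 53 mm across round the neck just below the cap with a 14 mm wide strap that runs up one side, over the cap's top (204 mm above the mat) and down the other. Origin on that bottle's axis, 136 mm above the mat; which bottle wears it changes from start to start.
- torn_seal: torn white plastic seal on the bottle to be opened: the same ring, 53 mm across, below the cap, with only two short stubs of the strap left (reaching up to 153 mm above the mat, 30 mm from the axis), none over the cap. Origin on that bottle's axis, 136 mm above the mat.
- order_pad: ring-bound order pad, 148x109x13 mm, lying behind the bottles; bystander
- mug: white mug with handle, 83x113x93 mm, standing behind the bottles; bystander
- calculator: desk calculator, 142x100x19 mm, lying behind the bottles; bystander
- keys: bunch of keys with a tag, 101x122x8 mm, lying to the right of the bottles; bystander
- coin_dish: round brown change dish, 135 mm across, 16 mm high, near edge of the counter; bystander
- tape_roll: roll of masking tape lying flat, 104 mm across, 25 mm high, near edge of the counter; bystander
- tongs: steel serving tongs, 330x65x39 mm, lying along the near edge of the counter; bystander
Mind the look-alikes: they are no part of the job. Leave any blue or purple look-alike of the cap_right alone.

How it is judged:
On the way:
1. the cap of the bottle with the torn seal has been turned by more than 40 degrees on its thread while still sitting on the neck (raised by less than 10 mm) (((horizontal distance between torn_seal and bottle_left below 0.03 m and angle between the x axis of cap_left and the x axis of bottle_left, either way round above 0.7 rad and height (world z) of cap_left below 0.158 m and horizontal distance between cap_left and bottle_left below 0.008 m) or (horizontal distance between torn_seal and bottle_right below 0.03 m and angle between the x axis of cap_right and the x axis of bottle_right, either way round above 0.7 rad and height (world z) of cap_right below 0.158 m and horizontal distance between cap_right and bottle_right below 0.008 m))), for 0.05 s.
At the end, for the whole second after the job is handed in: The cap of the bottle with the torn seal is held still by the fingers (more than 2 N, slower than 30 mm/s), its rim 198 to 330 mm above the mat (at least 50 mm above its seat), within 60 mm sideways of the bottle's axis and within 20 degrees of upright (((horizontal distance between torn_seal and bottle_left below 0.03 m and height (world z) of cap_left between 0.198 and 0.33 m and horizontal distance between cap_left and bottle_left below 0.06 m and angle between cap_left's own z axis and vertical below 0.35 rad and contact force between cap_left and the fingers above 2 N and linear speed of cap_left below 0.03 m/s) or (horizontal distance between torn_seal and bottle_right below 0.03 m and height (world z) of cap_right between 0.198 and 0.33 m and horizontal distance between cap_right and bottle_right below 0.06 m and angle between cap_right's own z axis and vertical below 0.35 rad and contact force between cap_right and the fingers above 2 N and linear speed of cap_right below 0.03 m/s))); the arm keeps its last pose, push and grip.
It fails at once if the sealed bottle's cap is turned by more than 20 degrees or moved by more than 8 mm ((horizontal distance between whole_seal and bottle_left below 0.03 m and (distance of cap_left from where it was at the start of the episode above 0.008 m or angle between the x axis of cap_left and the x axis of bottle_left, either way round above 0.35 rad)) or (horizontal distance between whole_seal and bottle_right below 0.03 m and (distance of cap_right from where it was at the start of the episode above 0.008 m or angle between the x axis of cap_right and the x axis of bottle_right, either way round above 0.35 rad))).
It fails at once if a bystander is pushed more than 30 mm from its place (distance of any of order_pad, mug, calculator, keys, coin_dish, tape_roll, tongs from where it was at the start of the episode above 0.03 m).
It also fails if it takes over 48 s, if anything falls off the work surface, if the arm or the gripper's body presses on something with over 40 N, if the wrist force passes 120 N, or if a joint passes its speed limit or range.

ROBOT

A 6-joint arm with a two-finger parallel gripper is mounted at the origin on a cart in front of the work surface, level with it; the furniture and walls round the work are solid. World frame = base frame: x ahead of the robot, y to its left, z up, the work surface at z = 0. Lengths are in m, angles in rad, forces in N, time in s.
With the tool pointing down it reaches from about 0.35 to 0.85 m from the base axis. Payload 8.1 kg.
Tool frame: the origin (TCP) lies midway between the tips of the shut fingers; the grasp point (between the pads) lies 19 mm behind it (robot.grip_point_offset is the distance from the TCP to the grasp point, in m); z points along the fingers, y is the line along which they close (so a half turn about z gives the same grasp; the last joint's range is limited). The gripper opens to 93 mm and grips with 3 to 60 N. Pads are 15 mm wide; open, the fingers measure 128 mm over their backs; the gripper's body (75 mm by 188 mm) begins 65 mm behind the grasp point.
Start: joints at [-1.246, 0.13, 1.488, -0, 1.523, -0.085], TCP at [0.239, -0.55, 0.219] pointing down, gripper open.
Joint ranges: [-2.96, 2.96], [-0.89, 2.26], [0.02, 2.5], [-1.34, 4.48], [0, 2.73], [-2.66, 2.66]. Speed limits (rad/s): [2.39, 2.39, 2.79, 3.14, 3.14, 3.14].

INTERFACE

Orientations are given as a rotation vector (axis times angle).
In Python, from plant import robot, read_camera, job gives the robot as it stands.
- The arm moves only by the shell command python3 -m inch 'ROWS' [FORCE]. ROWS is JSON, one flat list of numbers, 5 for each row, row after row: the shift along the world's x, y, z in mm, then the turn about the world's z in degrees, then the opening in per cent of the stroke, from 0 (shut) to 100 (fully open). In form: [dx, dy, dz, yaw, hand, dx, dy, dz, yaw, hand, ...]. A call has 1 to 10 rows; each row is the pose to reach, as a shift and turn from the pose commanded when the call began; what a row does not reach only later rows make up. A row lasts 1/12 s, in which the tool goes at most 41.7 mm and 7.16 degrees, less where a joint would pass 70% of its speed; a pose out of reach is approached as far as the arm can. A call with a gripper value outside its range is refused whole. The fingers move at their own pace and stop on an object; FORCE is the grip in N (left out, the last holds). Time passes only in rows, so rows that repeat a pose let the fingers close. It gives the time, the measured TCP pose, the force, the opening and the grip force at its end, in the units of the state.
- robot.read_state(): the state, without advancing time (a new reading comes with each control period).
- read_camera(name): name is "scene" or "side" or "wrist"; returns a dict with "image" (400x640x3 uint8, blue, green, red), "K" (3x3 intrinsics, pixels), "extrinsics" (4x4, takes a point from world to camera coordinates); the wrist camera has in their place "mount" (4x4, takes a point from camera to tool coordinates, whose origin is the TCP and whose axes are the flange's). Camera axes: x right, y down, z forward; pixel columns grow to the right and rows downward; lengths in m; the calibration is good to about 2 mm. A picture is of the moment at which its call begins: read the wrist's pose just before it. There is no depth.
- job.close_job(): hands the job in; it is judged then, once.
The state is a dict: "t": time; "q": joint angles; "dq": joint speeds; "joint_torque": joint torques, N m; "tool_pos": TCP position; "orientation": TCP orientation; "force": force on the tool from outside, world axes, zero at the start; "wrist_torque": the same for the moment, N m; "opening": finger opening in m; "gripper_force": force on a finger pad.
Only numpy, scipy, OpenCV 4.12 (cv2) and the standard library are available. Lean on these libraries where they do the work, as an engineer would, in place of code of your own. Each camera call takes 0.05 s, during which the arm holds its last target. There are 200 camera calls.

## Working session

There is one attempt and no reset: what is moved stays moved. The work goes in short steps, Python scripts to look and compute and a shell command to move; the robot and the scene stay as the last step left them, time stands still between calls to the robot, and variables do not carry over. Pictures are saved under pics/ and viewed, at most 10 in all, crops included, and the job is handed in when it is done.

```bash
mkdir -p pics; cat > h.py <<'E'
import numpy as np, cv2
from plant import robot, read_camera, job
def snap(n,f):
    c=read_camera(n); cv2.imwrite('pics/'+f,c['image']); return c
def ray(c,u,v,z):
    K,E=np.array(c['K']),np.array(c['extrinsics']); R,t=E[:3,:3],E[:3,3]
    o=-R.T@t; d=R.T@np.linalg.inv(K)@[u,v,1]; return o+d*(z-o[2])/d[2]
E
python3 - <<'E'
from h import *
a=snap('scene','a.png'); b=snap('side','b.png')
np.set_printoptions(precision=4,suppress=True)
for c in(a,b): print(c['K'],c['extrinsics'])
s=robot.read_state();print(s)
E
```

```text
[[362.4397   0.     319.6035]
 [  0.     362.4397 197.5081]
 [  0.       0.       1.    ]] [[-0.8867 -0.4624  0.0034  0.4662]
 [-0.3566  0.679  -0.6417  0.3189]
 [ 0.2944 -0.5702 -0.7669  0.9174]
 [ 0.      0.      0.      1.    ]]
[[483.8263   0.     315.5118]
 [  0.     483.8263 209.1009]
 [  0.       0.       1.    ]] [[-0.6944  0.7195 -0.0001  0.4436]
 [ 0.5638  0.544  -0.6215 -0.2363]
 [-0.4471 -0.4317 -0.7834  1.7676]
 [ 0.      0.      0.      1.    ]]
{'t': 0.1, 'q': array([-1.2464,  0.1311,  1.4891, -0.    ,  1.523 , -0.0854]), 'dq': array([ 0.0002, -0.0025, -0.0018,  0.0013, -0.0001, -0.0003]), 'joint_torque': array([  0.0012, -56.1342, -49.3095,   0.077 ,   0.0292,  -0.    ]), 'tool_pos': array([ 0.2389, -0.5498,  0.2177]), 'orientation': array([-3.0743, -0.6388,  0.0003]), 'force': array([-0.4238,  0.2627,  0.7382]), 'wrist_torque': array([-0.0211,  0.0129, -0.0305]), 'gripper_force': 0.0, 'opening': 0.09319237402673586}
```

View pics/a.png

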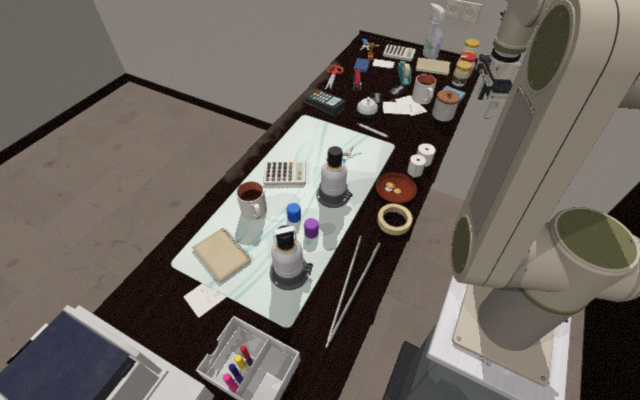

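View pics/b.png

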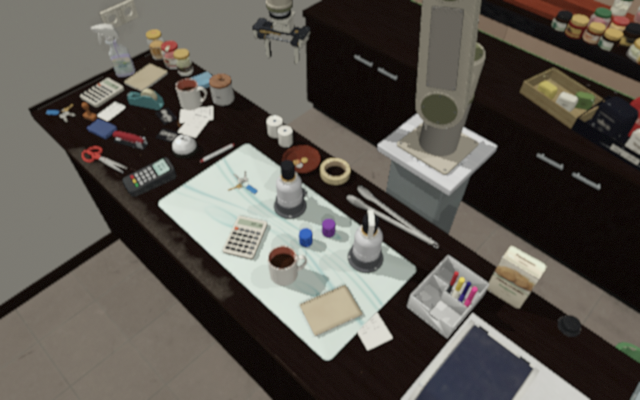

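The scene view shows two bottles. One has a bare black cap at about (335,155) in scene and (288,170) in side. The other has a white strap over its cap at about (286,237) in scene and (370,222) in side. The look-alikes are a blue cap at (293,213) and a purple cap at (311,228), both lying on the mat. I choose the cap at scene (335,155) and will check it in a close crop.

```bash
python3 - <<'E'
from h import *
a=cv2.imread('pics/a.png');b=cv2.imread('pics/b.png')
A=cv2.resize(a[135:285,260:360],None,fx=4,fy=4,interpolation=2)
B=cv2.resize(b[150:275,260:360],None,fx=4,fy=4,interpolation=2)
B=cv2.copyMakeBorder(B,0,600-B.shape[0],0,0,0)
cv2.imwrite('pics/c.png',np.hstack([A,B]))
E
```

```text
(no output)
```

View pics/c.png

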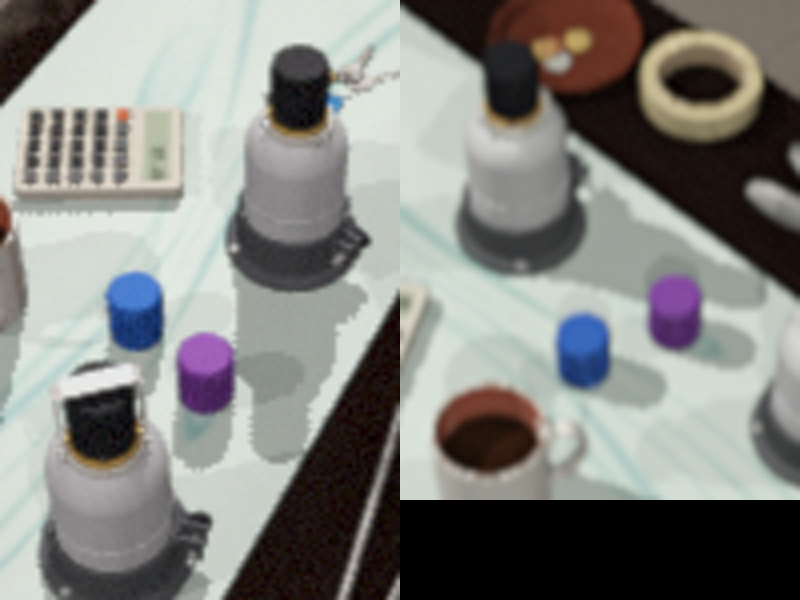

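The crop confirms it: the upper bottle's cap is bare, with no strap over it, and its top is centred near scene (335,151) and side (287.5,163). The strap runs over the other cap.

```bash
python3 - <<'E'
from h import *
a=read_camera('scene');b=read_camera('side')
print(ray(a,335,151.2,.198),ray(b,287.5,163,.198))
print('foot',ray(a,260+298/4,135+235/4,.046),ray(b,260+122/4,150+210/4,.046))
print('other',ray(a,260+98/4,135+378/4,.204),'tape',ray(b,335,171,.025),'mug',ray(b,283,255,.093),'keys',ray(b,242,184,0),'dish',ray(b,300,158,.016))
from scipy.spatial.transform import Rotation as R
print(R.from_rotvec(robot.read_state()['orientation']).as_matrix().round(3), robot.grip_point_offset)
E
```

```text
[ 0.56975188 -0.17802936  0.198     ] [ 0.57008788 -0.18185157  0.198     ]
foot [ 0.5531853  -0.15296166  0.046     ] [ 0.58722864 -0.16029756  0.046     ]
other [0.55440792 0.12514009 0.204     ] tape [ 0.3736589  -0.16345489  0.025     ] mug [ 0.75997224 -0.00999952  0.093     ] keys [ 0.62038444 -0.36581684  0.        ] dish [ 0.4069133  -0.29967276  0.016     ]
[[ 0.917  0.398 -0.   ]
 [ 0.398 -0.917  0.001]
 [ 0.    -0.001 -1.   ]] 0.0188
```

```bash
python3 -m inch '[0,0,40,0,100, 0,0,80,0,100, 40,45,80,0,100, 65,70,80,0,100, 90,100,80,0,100, 115,130,80,0,100, 140,160,80,0,100, 165,190,80,0,100, 190,215,80,0,100, 190,215,80,0,100]' 20
python3 -m inch '[25,25,0,0,100, 50,55,0,0,100, 75,85,0,0,100, 100,110,0,0,100, 125,140,0,0,100, 141,155,0,0,100, 141,155,0,0,100, 141,155,0,0,100, 141,155,0,0,100, 141,155,0,0,100]'
python3 - <<'E'
from h import *
s=robot.read_state();c=snap('wrist','w1.png')
np.save('w1.npy',np.r_[s['tool_pos'],s['orientation']])
print(s['tool_pos'],s['orientation'],s['q'],s['t'],c['K'],c['mount'])
E
```

```text
t: 1.03
tool_pos: [0.4329, -0.3303, 0.2987]
orientation: [-3.073, -0.648, -0.003]
force: [0.1, -0.7, 1.4]
opening: 0.0933
gripper_force: 0.0
t: 1.87
tool_pos: [0.5694, -0.1815, 0.2986]
orientation: [3.076, 0.637, -0.001]
force: [-0.2, 0.4, -0.0]
opening: 0.0931
gripper_force: 0.0
[ 0.56936233 -0.18152744  0.29861237] [ 3.07611191e+00  6.37002752e-01 -5.54139725e-04] [-3.94178761e-01  1.05138063e-01  1.37113289e+00 -3.80222278e-04
  1.66549063e+00  7.68192931e-01] 1.8667 [[355.43109783   0.         321.48151582]
 [  0.         355.43109783 202.08651202]
 [  0.           0.           1.        ]] [[-2.42953422e-04 -9.69549127e-01 -2.44896777e-01  6.70294676e-02]
 [ 9.99999942e-01 -1.77525199e-04 -2.89240252e-04  2.31471220e-04]
 [ 2.36957285e-04 -2.44896833e-01  9.69549114e-01 -1.65809899e-01]
 [ 0.00000000e+00  0.00000000e+00  0.00000000e+00  1.00000000e+00]]
```

View pics/w1.png

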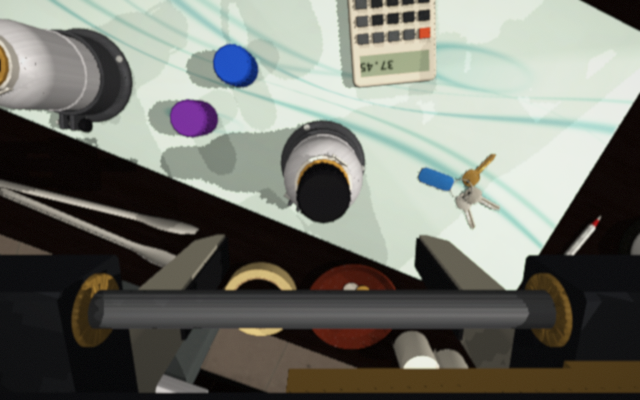

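The wrist view shows the bare black cap with its top circle centred near (323,193), a bit of white torn seal at its rim (~(320,160)), and no strap.

```bash
python3 - <<'E'
from h import *
from scipy.spatial.transform import Rotation as R
c=read_camera('wrist');p=np.load('w1.npy')
T=np.eye(4);T[:3,:3]=R.from_rotvec(p[3:]).as_matrix();T[:3,3]=p[:3]
E=np.linalg.inv(T@c['mount']); c['extrinsics']=E
im=cv2.imread('pics/w1.png');m=(im.max(2)<45).astype('uint8');m[:165]=0;m[230:]=0;m[:,:285]=0;m[:,365:]=0
n,l,st,ce=cv2.connectedComponentsWithStats(m)
for i in range(1,n):
  if st[i,4]>300: print(st[i],ce[i])
for u,v in((323,193),(323-26,193),(323+26,193)): print(ray(c,u,v,.198))
E
```

```text
[ 297  165   53   57 2398] [322.86238532 192.97539616]
[ 0.57621983 -0.18001421  0.198     ]
[ 0.56829239 -0.1616829   0.198     ]
[ 0.58414717 -0.19834526  0.198     ]
```

```bash
python3 -m inch '[3,1,-35,0,100, 3,1,-70,0,100, 3,1,-100,0,100, 3,1,-120,0,100, 3,1,-130,0,100, 3,1,-130,0,100, 3,1,-130,0,30, 3,1,-130,0,30, 3,1,-130,0,30, 3,1,-130,0,30]' 15
python3 -m inch '[0,0,0,0,30, 0,0,0,0,30, 0,0,0,0,30]'
python3 - <<'E'
from h import *
s=robot.read_state();snap('wrist','w2.png');print(s)
E
```

```text
t: 2.8
tool_pos: [0.5741, -0.1798, 0.1707]
orientation: [3.074, 0.639, 0.004]
force: [0.4, 0.4, -0.3]
opening: 0.0708
gripper_force: 0.0
t: 3.05
tool_pos: [0.5732, -0.1793, 0.169]
orientation: [3.076, 0.639, 0.001]
force: [-0.5, 0.3, 0.1]
opening: 0.051
gripper_force: 0.0
{'t': 3.05, 'q': array([-3.88530038e-01,  1.58725204e-01,  1.54819174e+00,  1.42650721e-07,
        1.43418311e+00,  7.72391878e-01]), 'dq': array([ 1.03860635e-03,  3.05251651e-03,  4.86147449e-03,  6.69938038e-04,
       -5.52854074e-04,  6.48039481e-06]), 'joint_torque': array([-1.69130269e-02, -5.68093908e+01, -4.85651636e+01,  6.48583146e-02,
       -4.85943700e-02, -2.32253018e-05]), 'tool_pos': array([ 0.57323945, -0.17932498,  0.16897637]), 'orientation': array([3.07558129e+00, 6.39275867e-01, 6.41530272e-04]), 'force': array([-0.49509228,  0.28306185,  0.14534139]), 'wrist_torque': array([ 0.02151978, -0.02001981,  0.00277313]), 'gripper_force': 0.0, 'opening': 0.051001156205984985}
```

View pics/w2.png

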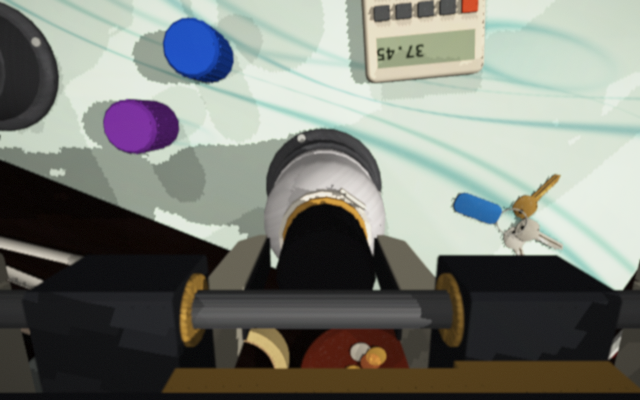

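The cap (centre column ~325) sits midway between the finger pads (~270 and ~378), which are still closing. I keep closing.

```bash
python3 -m inch '[0,0,0,0,30, 0,0,0,0,30, 0,0,0,0,30, 0,0,0,0,30]' 15; python3 -c "
from h import *
print(robot.read_state()['wrist_torque'])"
```

```text
t: 3.43
tool_pos: [0.5733, -0.18, 0.169]
orientation: [3.075, 0.638, 0.001]
force: [0.6, -6.0, 1.4]
opening: 0.0438
gripper_force: 15.0
[-1.086422   -0.13838058 -0.04496559]
```

```bash
python3 -m inch '[0,-1,0,0,30, 0,-1,0,4,30, 0,-1,0,8,30, 0,-1,0,12,30, 0,-1,0,15,30, 0,-1,0,15,30, 0,-1,0,15,30]'; python3 -c "
from h import *
s=robot.read_state();print(s['wrist_torque'],s['q'])"
```

```text
t: 4.02
tool_pos: [0.5733, -0.1808, 0.1688]
orientation: [2.966, 1.032, 0.001]
force: [2.0, -5.4, 1.0]
opening: 0.0437
gripper_force: 15.0
[-0.99148921 -0.27409628 -0.3287034 ] [-3.90551727e-01  1.59892363e-01  1.54728780e+00 -3.60197858e-04
  1.43362322e+00  5.10420464e-01]
```

Anticlockwise gives −0.33 N·m, which looks like the stop. I'll feel the other way for comparison.

```bash
python3 -m inch '[0,-1,0,-5,30, 0,-1,0,-10,30, 0,-1,0,-15,30, 0,-1,0,-15,30]'; python3 -c "
from h import *
s=robot.read_state();print(s['wrist_torque'],s['q'])"
python3 -m inch '[0,0,0,-5,30, 0,0,0,-10,30, 0,0,0,-15,30, 0,0,0,-15,30]'; python3 -c "
from h import *
s=robot.read_state();print(s['wrist_torque'],s['q'])"
```

```text
t: 4.35
tool_pos: [0.573, -0.1805, 0.1687]
orientation: [-3.076, -0.631, -0.0]
force: [1.4, 0.3, 2.3]
opening: 0.0438
gripper_force: 15.0
[ 0.10649402 -0.09064075 -0.01802751] [-3.91263626e-01  1.60510867e-01  1.54680457e+00  1.16265309e-03
  1.43499396e+00  7.74730209e-01]
t: 4.68
tool_pos: [0.5731, -0.1807, 0.1687]
orientation: [-3.132, -0.229, -0.0]
force: [-0.2, -0.4, 2.2]
opening: 0.0437
gripper_force: 15.0
[ 0.12063036 -0.04953073 -0.07568269] [-3.91212504e-01  1.60474134e-01  1.54677541e+00  8.79651479e-04
  1.43470542e+00  1.03324669e+00]
```

Clockwise turns freely (|torque| < 0.08), so this is the left-hand thread. Next, 70° more clockwise.

```bash
python3 -m inch '[0,0,0,-5,30, 0,0,0,-10,30, 0,0,0,-16,30, 0,0,0,-22,30, 0,0,0,-28,30, 0,0,0,-34,30, 0,0,0,-40,30, 0,0,0,-40,30]' 20; python3 -c "
from h import *
s=robot.read_state();print(s['wrist_torque'],s['q'])"
python3 -m inch '[0,0,0,-6,30, 0,0,0,-12,30, 0,0,0,-18,30, 0,0,0,-24,30, 0,0,0,-30,30, 0,0,0,-35,30, 0,0,0,-35,30]'; python3 -c "
from h import *
s=robot.read_state();print(s['wrist_torque'],s['q'])"
```

```text
t: 5.35
tool_pos: [0.5732, -0.1809, 0.1687]
orientation: [-3.023, 0.854, 0.0]
force: [0.5, -0.5, 1.8]
opening: 0.0437
gripper_force: 20.0
[ 0.09399522 -0.06465651  0.00849819] [-3.91362607e-01  1.60541036e-01  1.54676104e+00  6.37882197e-04
  1.43445795e+00  1.72991497e+00]
t: 5.93
tool_pos: [0.5732, -0.181, 0.1687]
orientation: [-2.629, 1.72, 0.0]
force: [-0.8, 0.4, 2.7]
opening: 0.0436
gripper_force: 20.0
[ 0.16841381 -0.06653423  0.02540086] [-3.91469312e-01  1.60561613e-01  1.54672085e+00  4.22780631e-04
  1.43431739e+00  2.33788930e+00]
```

It turned freely through about 90°. A gentle test lift comes first.

```bash
python3 -m inch '[0,0,2,0,30, 0,0,4,0,30, 0,0,6,0,30, 0,0,6,0,30, 0,0,6,0,30]'
```

```text
t: 6.35
tool_pos: [0.5731, -0.1814, 0.1747]
orientation: [2.628, -1.721, 0.0]
force: [0.8, -0.7, 0.1]
opening: 0.0435
gripper_force: 20.0
```

```bash
python3 -m inch '[0,0,10,0,30, 0,0,20,0,30, 0,0,32,0,30, 0,0,46,0,30, 0,0,60,0,30, 0,0,74,0,30, 0,0,80,0,30, 0,0,80,0,30, 0,0,80,0,30, 0,0,80,0,30]'
python3 - <<'E'
from h import *
a=snap('scene','d.png')['image'];b=snap('side','e.png')['image']
f=lambda i:cv2.resize(i,None,fx=4,fy=4,interpolation=2)
cv2.imwrite('pics/f.png',np.hstack([f(a[100:230,270:370]),f(b[110:240,240:340])]))
E
```

```text
t: 7.18
tool_pos: [0.5727, -0.1812, 0.2537]
orientation: [2.627, -1.723, -0.002]
force: [-0.7, 0.2, -1.2]
opening: 0.0436
gripper_force: 20.0
```

View pics/f.png

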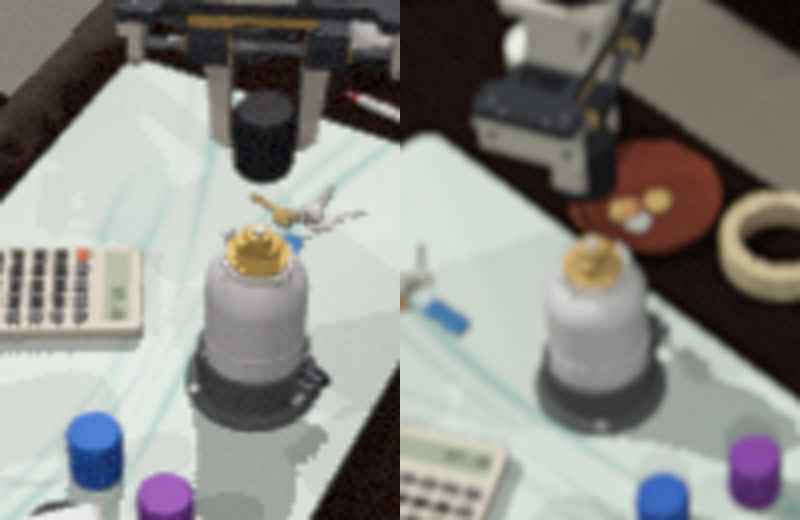

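The picture shows the cap at crop (263,140), held upright in the fingers. The bare brass valve is right below it at (258,255), and nothing else has moved. The rim is about 85 mm above its seat.

```bash
python3 -m inch '[0,0,0,0,30, 0,0,0,0,30, 0,0,0,0,30]'; python3 -c "
from h import *
print(job.close_job())"
```

```text
t: 7.53
tool_pos: [0.5729, -0.1812, 0.2542]
orientation: [2.627, -1.723, -0.001]
force: [-0.1, -1.2, 0.5]
opening: 0.044
gripper_force: 20.0
the job is handed in; nothing more can be done
None
```

I unscrewed the right-hand bottle's cap (torn seal, loosened clockwise, so a left-hand thread) and handed the job in at 7.5 s with the cap held upright about 85 mm above its seat; the hand-in returned no verdict.

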